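Uncap the specimen lift and hold its cam lever at full lift

ROBOT

A 6-joint arm with a two-finger parallel gripper is mounted at the origin on the work surface. World frame = base frame: x ahead of the robot, y to its left, z up, the work surface at z = 0. Lengths are in m, angles in degrees, forces in N, time in s.
With the tool pointing down it reaches from about 0.4 to 0.825 m from the base axis. Payload 7 kg.
Tool frame: the origin (TCP) lies midway between the tips of the shut fingers; the grasp point (between the pads) lies r.grip_depth behind it (r.grip_depth is the distance from the TCP to the grasp point, in m); z points along the fingers, y is the line along which they close (so a half turn about z gives the same grasp; the last joint's range is limited). The gripper opens to 88 mm and grips with 3 to 60 N. Pads are 19 mm wide; open, the fingers measure 130 mm over their backs; the gripper's body (78 mm by 193 mm) begins 47 mm behind the grasp point.
Start: joints at [-48.352, 20.546, 0.682, 0, -70.136, -16.507], TCP at [0.287, -0.611, 0.227] pointing down, gripper open.
Joint ranges: [-176.03, 176.03], [-82.01, 121.73], [-58.28, 71.71], [-173.87, 95.51], [-174.79, -0.11], [-173.66, 173.66]. Speed limits (degrees/s): [136.94, 136.94, 172.46, 180, 180, 180].

INTERFACE

Orientations are given as [roll, pitch, yaw] about the fixed x, y, z axes, in that order (R = Rz(yaw) Ry(pitch) Rx(roll)).
In Python, from plant import r, eyes, job gives the robot as it stands (r), with the cameras (eyes) and the job (job).
- The arm moves only by the tool jog_arm, called after "Call:" by a JSON object that holds its "api" and its "payload", one argument or row to a line. Schema: {"type":"object","properties":{"rows":{"type":"string"},"aperture":{"type":"number"},"grip_force":{"type":"number"},"only":{"type":"string"},"quiet":{"type":"boolean"},"lines":{"type":"string"}},"required":["rows"],"additionalProperties":false}. rows is a string of 1 to 12 rows, one to a line, with the numbers parted by spaces; each row has 6 numbers: dx, dy, dz in fractions of the full range, 1 being 0.6 m, then a rotation vector rx, ry, rz in normalised numbers (1 is 2 rad); each row is the pose to reach, as a shift and turn from the pose commanded when the call began, along the tool's axes at that moment; what a row does not reach only later rows make up. A row lasts 1/12 s, in which the tool goes at most 0.0417 m and 7.16 degrees, less where a joint would pass 70% of its speed; a pose out of reach is approached as far as the arm can. aperture is the finger opening in m, set as the call begins (left out keeps the last). The fingers move at their own pace and stop on an object; grip_force is the grip in N (left out, the last holds). Time passes only in rows, so rows that do not move let the fingers close. The tool returns the time, the measured TCP pose, the force, the opening and the grip force at its end. only (a regular expression) keeps the lines of the reply that match it, lines (a string "A,B") keeps lines A to B, and quiet returns only ok. No shift or turn number may pass 1 either way. Input that does not fit is refused with a message, and nothing moves.
- r.get_state(): the state, without advancing time (a new reading comes with each control period).
- eyes.capture(name): name is "scene" or "top" or "wrist"; returns a dict with "frame" (384x512x3 uint8, red, green, blue), "z_map" (384x512 float32, m along the optical axis (not along the pixel's ray), 0 where there is no reading), "fx", "fy", "cx", "cy" (pixels), "D" ([k1, k2, p1, p2, k3] as OpenCV has them; the pictures are not rectified), "cam_to_world" (4x4, takes a point from camera to world coordinates). Camera axes: x right, y down, z forward; pixel columns grow to the right and rows downward; lengths in m; the calibration is good to about 2 mm. A picture is of the moment at which its call begins.
- job.close_job(): hands the job in; it is judged then, once.
The state is a dict: "time_s": time; "joints": joint angles; "qd": joint speeds; "joint_torque": joint torques, N m; "tcp_pos": TCP position; "eef_rot": TCP orientation; "contact_force": force on the tool from outside, world axes, zero at the start; "moment": the same for the moment, N m; "gripper_width": finger opening in m; "gripper_force": force on a finger pad.
Only numpy, scipy, OpenCV 4.12 (cv2) and the standard library are available. Lean on these libraries where they do the work, as an engineer would, in place of code of your own. Each camera call takes 0.05 s, during which the arm holds its last target. There are 200 camera calls.

TASK

Take the loose dust cap off the top of the specimen fixture and set it down gently, same way up, on the bench clear of the fixture. Then swing the fixture's cam lever up to its highest lift point, where the lever stands straight up and the specimen is raised as far as it goes, and finish while still holding it there: the spring brings it back if you let go, and past upright the specimen sinks again. Leave the other things on the bench undisturbed.

Things in the scene. Friction and masses are not known exactly. Their poses are not given: they have to be found in the camera images.
- fixture: Specimen fixture, bolted down: steel base plate 130 x 110 x 12 mm (x, y, z), aluminium housing 88 x 88 mm, open at the front, up to 100 mm above the bench, on top a round steel barrel 53 mm across, rim 128 mm above the bench. Origin: centre of the underside, on the barrel's axis; z up; yaw within 0.5 rad of 0. The lever stands on its -y side and at rest leans to its -x
- lever_pivot (a point): Pivot of the cam lever, at (0, -70, 60) mm in the fixture frame. The shaft is horizontal along the fixture's y; the lever swings in the vertical plane y = -70 mm of the fixture
- dust_cap: Loose black plastic dust cap, 62 mm across, 18 mm high, with an upright round knob on top 22 mm across and 22 mm high (40 mm overall), about 60 g. At the start it sits on the barrel with 2 mm play, its skirt 14 mm down over the rim. Origin: centre of the skirt's lower edge (114 mm above the bench at the start, 0 when it stands on the bench); z up through the knob
- lever_grip (a point): Grip of the cam lever: at the end of its 10 mm steel rod a black round bar, 18 mm in diameter and 52 mm long, points sideways to the fixture's -y (parallel to the shaft). This point: middle of the bar, 100 mm from the shaft's axis and 35 mm beyond the swing plane. At rest it is 105 mm above the bench and 89 mm to the fixture's -x of the shaft; upright, 160 mm above the bench
- cam_lever (a joint): Lever angle, rad: 0 at rest on its stop (63 degrees short of upright, leaning to the fixture's -x), growing as the grip swings up and over to the fixture's +x; upright and at highest lift at 1.10; far stop at 1.80. A return spring always pulls it towards 0, about 2 to 3.5 N at the grip; it does not stay where it is left
- specimen_top (a point): Centre of the top of the specimen (a black round mount 32 mm across with a copper inset) in the barrel's mouth. The cam raises it: 122 mm above the bench with the lever at rest (hidden under the cap), 142 mm at highest lift (lever 1.10), only 133 mm with the lever at the far stop
- wash_bottle: Bystander: white wash bottle with a blue neck and bent spout, 60 mm across, 175 mm high; origin at the centre of its underside
- tin: Bystander: open steel tin, 84 mm across, 85 mm high; origin at the centre of its underside
- tape_reel: Bystander: yellow tape reel lying flat, 60 mm across, 18 mm high; origin at the centre of its underside
- screwdriver: Bystander: screwdriver with a yellow handle lying on the bench, about 200 mm long along its x, under 40 mm high; origin on the bench below its middle

How it is judged (in metres and radians):
On the way, in this order (a step that is already met when the one before it is completed fails the run):
1. the dust cap stands on the bench, right way up, clear of the fixture and let go (height (world z) of dust_cap below 0.01 m and angle between dust_cap's own z axis and vertical below 0.2 rad and linear speed of dust_cap below 0.05 m/s and horizontal distance between dust_cap and fixture above 0.08 m and contact force between the fingers and dust_cap below 0.1 N), for 0.2 s.
2. the lever is held by the fingers at highest lift (value of joint cam_lever between 0.93 and 1.27 rad and z of specimen_top in the frame of fixture above 0.1402 m and velocity of joint cam_lever between -0.1 and 0.1 rad/s and contact force between the fingers and cam_lever above 0.5 N), for 0.3 s.
At the end, for the whole second after the job is handed in: The cap stands on the bench right way up (within 0.2 rad), over 80 mm from the fixture centre, not touched; the lever is still, within 0.17 rad of upright, the specimen within 1.5 mm of its highest point, and the fingers press on the lever with over 0.5 N (all of step 1 and all of step 2); the arm keeps its last pose, push and grip.
It fails at once if a bystander was shifted more than 30 mm or tipped over (distance of any of wash_bottle, tin, tape_reel, screwdriver from where it was at the start of the episode above 0.03 m or angle between any of wash_bottle, tin, tape_reel's own z axis and vertical above 0.4 rad).
It fails at once if the cap was dropped from more than about 20 mm (linear speed of dust_cap above 0.65 m/s and contact force between the fingers and dust_cap below 0.05 N).
It fails at once if the lever was raised with the cap still on the barrel (value of joint cam_lever above 0.5 rad and horizontal distance between dust_cap and fixture below 0.05 m).
It also fails if it takes over 51 s, if anything falls off the work surface, if the arm or the gripper's body presses on something with over 40 N, if the wrist force passes 120 N, or if a joint passes its speed limit or range.

## Working session

There is one attempt and no reset: what is moved stays moved. The work goes in short steps, Python scripts to look and compute and a tool call to move; the robot and the scene stay as the last step left them, time stands still between calls to the robot, and variables do not carry over. Pictures are saved under pics/ and viewed, at most 10 in all, crops included, and the job is handed in when it is done.

```bash
ls; mkdir -p pics; cat > h.py <<'E'
import numpy as np, cv2
from plant import r, eyes, job
def cap(n,f=None):
    c=eyes.capture(n)
    if f: cv2.imwrite('pics/'+f,cv2.cvtColor(c['frame'],cv2.COLOR_RGB2BGR)); np.savez('pics/'+f[:-4]+'.npz',**c)
    return c
def cloud(c):
    K=np.array([[c['fx'],0,c['cx']],[0,c['fy'],c['cy']],[0,0,1]]);h,w=c['z_map'].shape
    u,v=np.meshgrid(np.arange(w),np.arange(h))
    p=cv2.undistortPoints(np.stack([u,v],-1).reshape(-1,1,2).astype(float),K,np.array(c['D'])).reshape(h,w,2)
    z=c['z_map'];P=np.dstack([p*z[...,None],z,np.ones_like(z)])@np.array(c['cam_to_world']).T
    P=P[...,:3];P[z==0]=np.nan
    return P
E
python3 - <<'E'
from h import *
for n in ['scene','top']: cap(n,n+'1.png')
print(r.get_state(), r.grip_depth)
a=cv2.imread('pics/scene1.png');b=cv2.imread('pics/top1.png')
E
```

```text
pics
plant.py
{'time_s': 0.1, 'joints': array([-4.83514559e+01,  2.05868868e+01,  6.40530813e-01, -1.67201040e-02,
       -7.01355535e+01, -1.65071683e+01]), 'qd': array([ 0.14610896, -0.08436439,  0.11511569,  0.00680495,  0.09026761,
       -0.07033054]), 'joint_torque': array([-2.51017591e-04, -5.84162593e+01,  2.93749666e+01,  7.01551884e+00,
        1.01536280e-02, -7.26543817e-05]), 'tcp_pos': array([ 0.2865745 , -0.6106824 ,  0.22573604]), 'eef_rot': array([ 1.79917000e+02, -8.20428169e-03, -1.54864311e+02]), 'contact_force': array([-0.14040118,  0.04831093, -0.26064276]), 'moment': array([0.0216781 , 0.05120162, 0.00034156]), 'gripper_force': 0.0, 'gripper_width': 0.08748204997643824} 0.0188
```

View pics/top1.png

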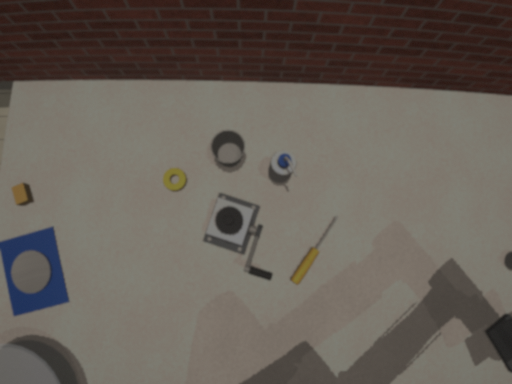

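View pics/scene1.png

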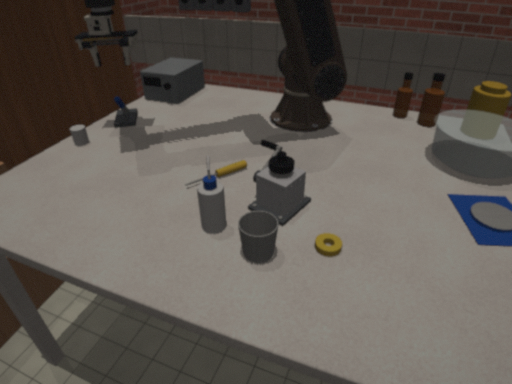

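The top view shows the cap at (230,220), the lever grip at (259,272), the screwdriver at (305,265), the bottle at (283,165), the tin at (228,150) and the reel at (175,180). The scene view shows the same layout from the far side, with the cap at (281,163).

```bash
python3 - <<'E'
from h import *
c=dict(np.load('pics/top1.npz'));P=cloud(c)
print(c['cam_to_world'][:3])
for n,(u,v) in dict(cap=(230,220),grip0=(252,270),grip=(260,272),grip1=(269,275),screw=(305,267),tip=(334,220),bottle=(284,163),tin=(228,150),reelL=(167,182),reelR=(184,177),c1=(222,196),c2=(258,207),c3=(243,250),c4=(206,239)).items():
    print(n,P[v,u].round(3))
m=(P[...,2]>.145)&(P[...,2]<.17); v,u=np.where(m); s=(abs(u-230)<20)&(abs(v-220)<20); print('knob',P[m][s].mean(0),s.sum(),P[m][s].min(0),P[m][s].max(0))
m=(P[...,2]>.088)&(P[...,2]<.106); v,u=np.where(m); s=(abs(u-232)<35)&(abs(v-222)<35); 
q=P[m][s]; print('housing',len(q)); print(cv2.minAreaRect(q[:,:2].astype(np.float32)))
m=(P[...,2]>.085)&(P[...,2]<.125); v,u=np.where(m); s=(abs(u-260)<14)&(v>262)&(v<285)
q=P[m][s]; print('grip',len(q),q.mean(0),cv2.minAreaRect(q[:,:2].astype(np.float32)))
im=cv2.imread('pics/top1.png')[130:300,150:350]
cv2.imwrite('pics/crop1.png',cv2.resize(im,None,fx=3.5,fy=3.5,interpolation=cv2.INTER_CUBIC))
E
```

```text
[[ 0.02001733 -0.98890058  0.14722413  0.51241092]
 [-0.9996518  -0.02232837 -0.01406137  0.06015493]
 [ 0.01719257 -0.14689139 -0.9890032   0.90672624]]
cap [0.559 0.099 0.153]
grip0 [0.453 0.049 0.115]
grip [0.449 0.031 0.113]
grip1 [0.443 0.012 0.115]
screw [ 0.455 -0.083  0.025]
tip [ 0.573 -0.158  0.014]
bottle [ 0.69  -0.017  0.136]
tin [0.752 0.117 0.005]
reelL [0.661 0.27  0.016]
reelR [0.674 0.226 0.02 ]
c1 [0.628 0.127 0.019]
c2 [0.603 0.036 0.009]
c3 [0.494 0.071 0.01 ]
c4 [0.519 0.165 0.011]
knob [0.56033816 0.10284969 0.15344299] 81 [0.55079766 0.09230534 0.14579812] [0.57021105 0.11353685 0.15756906]
housing 888
((0.5473996996879578, 0.09165119379758835), (0.11782608181238174, 0.10598492622375488), 73.597900390625)
grip 219 [0.44875448 0.03455359 0.11178257] ((0.44839343428611755, 0.035457544028759), (0.06048901751637459, 0.021465176716446877), 68.32684326171875)
```

View pics/crop1.png

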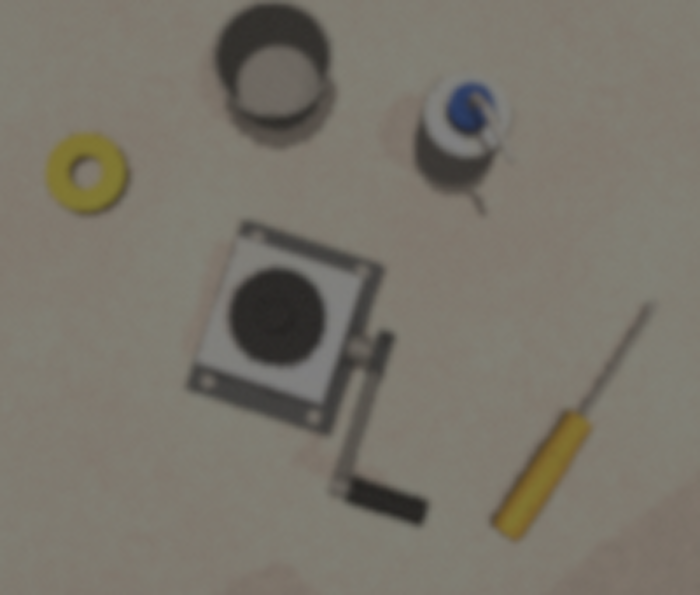

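The crop confirms the layout: the cap is centred at (277,315), the lever grip runs from (348,485) to (428,512), and the fixture yaw is roughly -17°. Next I move above the cap, turning the fingers along the fixture's x so they also suit the lever.

```bash
cat >> h.py <<'E'
from scipy.spatial.transform import Rotation as Ro
def to(x,y,z,yaw):
    s=r.get_state();R=Ro.from_euler('xyz',s['eef_rot'],degrees=True)
    d=R.as_matrix().T@(np.array([x,y,z])-s['tcp_pos'])
    rv=(R.inv()*Ro.from_euler('xyz',[180,0,yaw],degrees=True)).as_rotvec(degrees=True)
    print(d.round(4),rv.round(2),'dist',np.linalg.norm(d).round(3))
E
python3 -c "
from h import *
to(.56,.103,.28,-107.5)"
```

```text
[-0.5507  0.53   -0.0536] [ 8.000e-02  3.000e-02 -4.736e+01] dist 0.766
```

Units first: shifts go in shares of 0.6 m and turns go in shares of 2 rad. So -0.336 m / 0.6 = -0.56, 0.323 m / 0.6 = 0.5383, -47.4 degrees / 114.5916 = -0.4136.

Call:
{"api": "jog_arm", "payload": {
  "rows": "-0.0467 0.0433 -0.0167 0 0 -0.0349\n-0.0933 0.0883 -0.0333 0 0 -0.0698\n-0.14 0.1333 -0.05 0 0 -0.1047\n-0.1867 0.1783 -0.0667 0 0 -0.1396\n-0.2333 0.2233 -0.0883 0 0 -0.1745\n-0.28 0.2683 -0.0883 0 0 -0.2094\n-0.3267 0.3133 -0.0883 0 0 -0.2443\n-0.3733 0.3583 -0.0883 0 0 -0.2793\n-0.42 0.4033 -0.0883 0 0 -0.3142\n-0.4667 0.4483 -0.0883 0 0 -0.3491\n-0.5133 0.4933 -0.0883 0 0 -0.384\n-0.56 0.5383 -0.0883 0 0 -0.4136",
  "aperture": 0.088
}}

```text
time_s: 1.1
tcp_pos: [0.4537, -0.174, 0.2796]
eef_rot: [-180.0, 0.0, -107.3]
contact_force: [1.0, -0.4, 0.5]
gripper_width: 0.0878
gripper_force: 0.0
```

```bash
python3 -c "
from h import *
to(.56,.103,.28,-107.5)"
```

```text
[-0.2961 -0.0194 -0.0004] [-0.    0.01  0.25] dist 0.297
```

Converted, -0.296 m / 0.6 = -0.4933, -0.285 m / 0.6 = -0.475.

Call:
{"api": "jog_arm", "payload": {
  "rows": "-0.0583 -0.0033 0 0 0 0\n-0.1167 -0.0083 0 0 0 0\n-0.1833 -0.0117 0 0 0 0\n-0.25 -0.0167 0 0 0 0\n-0.3167 -0.0217 0 0 0 0\n-0.3833 -0.025 0 0 0 0\n-0.4417 -0.03 0 0 0 0\n-0.475 -0.0317 0 0 0 0\n-0.4933 -0.0317 0 0 0 0\n-0.4933 -0.0317 0 0 0 0\n-0.4933 -0.0317 0 0 0 0"
}}

```text
time_s: 2.02
tcp_pos: [0.5603, 0.1007, 0.279]
eef_rot: [179.9, -0.0, -107.4]
contact_force: [-0.6, 0.4, -0.8]
gripper_width: 0.0878
gripper_force: 0.0
```

```bash
python3 - <<'E'
from h import *
c=cap('wrist','w1.png');P=cloud(c);print(c['cam_to_world'][:3].round(3)); s=r.get_state();print(s['tcp_pos'],s['eef_rot'],s['contact_force'])
im=cv2.imread('pics/w1.png');cv2.imwrite('pics/w1b.png',cv2.resize(im,(800,600)))
E
```

```text
[[-0.954  0.29   0.075  0.542]
 [ 0.299  0.922  0.246  0.035]
 [ 0.002  0.257 -0.966  0.436]]
[0.56017312 0.10018979 0.27930435] [ 1.79966778e+02 -3.35088411e-02 -1.07456797e+02] [-0.62478803  0.20813622  0.5651452 ]
```

View pics/w1b.png

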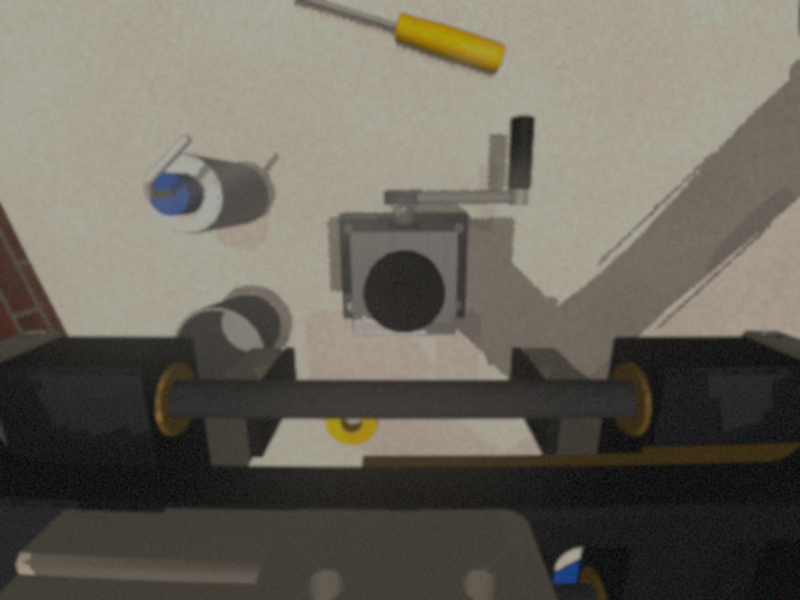

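The wrist view has the cap at (404,290) and the lever grip running vertically from (522,120) to (521,187). The plate edges are square to the image, so the yaw of about -17.4° is right.

```bash
python3 - <<'E'
from h import *
c=dict(np.load('pics/w1.npz'));P=cloud(c);v,u=np.indices(P.shape[:2])
def fit(n,m):
    q=P[m];b=cv2.minAreaRect(q[:,:2].astype(np.float32)*1000);print(n,m.sum(),np.median(q,0).round(4),b, q[:,2].min().round(3),q[:,2].max().round(3))
box=lambda a,b,c_,d:(u>a)&(u<b)&(v>c_)&(v<d)
z=P[...,2]
fit('knob',box(225,290,150,215)&(z>.147)&(z<.16))
fit('captop',box(225,290,150,215)&(z>.127)&(z<.16))
fit('housing',box(215,305,130,216)&(z>.09)&(z<.107))
fit('grip',box(322,345,70,119)&(z>.085)&(z<.125))
fit('plate',box(210,306,130,218)&(z>.006)&(z<.02))
E
```

```text
knob 309 [0.5616 0.1033 0.1527] ((561.4491577148438, 104.02098083496094), (20.917638778686523, 20.850534439086914), 73.72034454345703) 0.147 0.155
captop 2100 [0.5608 0.1014 0.131 ] ((561.2850341796875, 104.13257598876953), (61.12665557861328, 60.2181282043457), 70.13336944580078) 0.127 0.155
housing 2380 [0.555  0.0863 0.0988] ((561.5739135742188, 104.23152160644531), (88.29750061035156, 88.30580139160156), 73.31128692626953) 0.09 0.102
grip 674 [0.4483 0.0299 0.1117] ((447.427978515625, 31.114166259765625), (48.78536605834961, 17.336450576782227), 73.05640411376953) 0.102 0.115
plate 1274 [0.5578 0.0748 0.0108] ((561.5836181640625, 104.08078002929688), (109.15935516357422, 130.21307373046875), 72.70951080322266) 0.007 0.018
```

```bash
python3 -c "
from h import *
to(.5614,.1041,.136,-107)"
```

```text
[-4.200e-03 -1.000e-04  1.433e-01] [ 0.03 -0.03 -0.46] dist 0.143
```

Converted, 0.143 m / 0.6 = 0.2383, 0.142 m / 0.6 = 0.2367, -0.5 degrees / 114.5916 = -0.0044.

Call:
{"api": "jog_arm", "payload": {
  "rows": "-0.0067 0 0.05 0 0 -0.0044\n-0.0067 0 0.1 0 0 -0.0044\n-0.0067 0 0.15 0 0 -0.0044\n-0.0067 0 0.1917 0 0 -0.0044\n-0.0067 0 0.2167 0 0 -0.0044\n-0.0067 0 0.2283 0 0 -0.0044\n-0.0067 0 0.2367 0 0 -0.0044\n-0.0067 0 0.2383 0 0 -0.0044\n-0.0067 0 0.2383 0 0 -0.0044",
  "aperture": 0.088
}}

```text
time_s: 2.82
tcp_pos: [0.5623, 0.1043, 0.1375]
eef_rot: [-179.9, 0.0, -107.0]
contact_force: [-0.2, -0.3, 0.3]
gripper_width: 0.0876
gripper_force: 0.0
```

Call:
{"api": "jog_arm", "payload": {
  "rows": "0 0 0 0 0 0\n0 0 0 0 0 0\n0 0 0 0 0 0\n0 0 0 0 0 0\n0 0 0 0 0 0\n0 0 0 0 0 0\n0 0 0 0 0 0\n0 0 0 0 0 0\n0 0 0 0 0 0\n0 0 0 0 0 0",
  "aperture": 0,
  "grip_force": 20
}}

```text
time_s: 3.65
tcp_pos: [0.5618, 0.1046, 0.1365]
eef_rot: [180.0, -0.0, -107.0]
contact_force: [0.6, 0.8, 0.3]
gripper_width: 0.026
gripper_force: 0.0
```

Call:
{"api": "jog_arm", "payload": {
  "rows": "0 0 0 0 0 0\n0 0 0 0 0 0\n0 0 0 0 0 0\n0 0 0 0 0 0",
  "aperture": 0,
  "grip_force": 20
}}

```text
time_s: 3.98
tcp_pos: [0.5618, 0.1046, 0.1365]
eef_rot: [180.0, -0.0, -107.0]
contact_force: [0.4, 1.4, -0.3]
gripper_width: 0.0211
gripper_force: 20.0
```

Call:
{"api": "jog_arm", "payload": {
  "rows": "0 0 -0.005 0 0 0\n0 0 -0.0167 0 0 0\n0 0 -0.0333 0 0 0\n0 0 -0.05 0 0 0\n0 0 -0.075 0 0 0\n0 0 -0.1 0 0 0\n0 0 -0.1167 0 0 0\n0 0 -0.1167 0 0 0"
}}

```text
time_s: 4.65
tcp_pos: [0.5633, 0.1051, 0.2099]
eef_rot: [-179.8, 0.2, -106.9]
contact_force: [1.1, 0.6, 0.3]
gripper_width: 0.0212
gripper_force: 20.0
```

```bash
python3 -c "
from h import *
to(.48,.30,.21,-107)"
```

```text
[-1.622e-01  1.364e-01 -1.000e-04] [-0.23  0.18  0.06] dist 0.212
```

Converted, -0.162 m / 0.6 = -0.27, -0.157 m / 0.6 = -0.2617.

Call:
{"api": "jog_arm", "payload": {
  "rows": "-0.0133 0.0117 0 0 0 0\n-0.0417 0.035 0 0 0 0\n-0.075 0.0633 0 0 0 0\n-0.1083 0.0917 0 0 0 0\n-0.1417 0.1183 0 0 0 0\n-0.175 0.1467 0 0 0 0\n-0.2083 0.175 0 0 0 0\n-0.2417 0.2033 0 0 0 0\n-0.2617 0.22 0 0 0 0\n-0.27 0.2267 0 0 0 0\n-0.27 0.2267 0 0 0 0\n-0.27 0.2267 0 0 0 0"
}}

```text
time_s: 5.65
tcp_pos: [0.4785, 0.2991, 0.2059]
eef_rot: [180.0, -0.1, -106.9]
contact_force: [0.5, -0.1, -0.5]
gripper_width: 0.0209
gripper_force: 20.0
```

```bash
python3 - <<'E'
from h import *
to(.48,.30,.0235,-107)
cap('scene','s2.png')
im=cv2.imread('pics/s2.png')[80:280,230:480]
cv2.imwrite('pics/s2c.png',cv2.resize(im,None,fx=3,fy=3))
E
```

```text
[-0.0015 -0.0012  0.1824] [ 0.03 -0.06  0.09] dist 0.182
```

View pics/s2c.png

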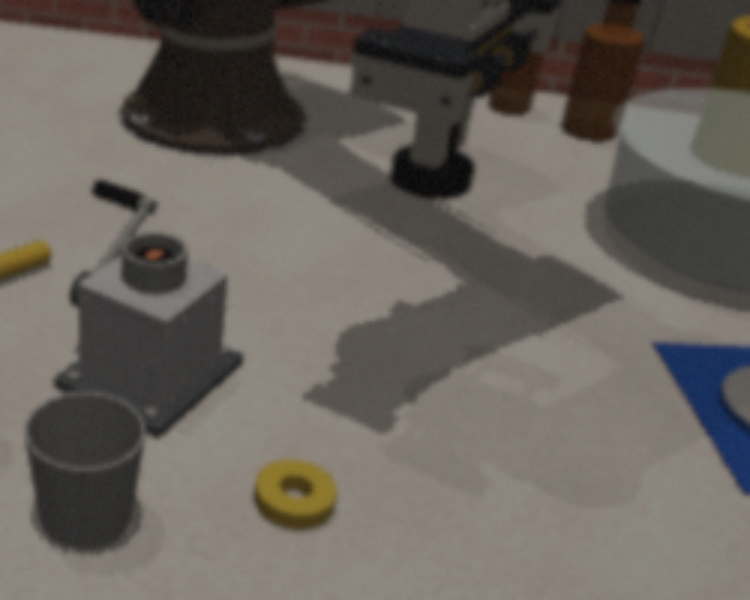

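The cap (432,170) hangs level in the fingers and the barrel with its copper specimen is open at (155,255). I lower it now.

Converted, 0.178 m / 0.6 = 0.2967, 0.175 m / 0.6 = 0.2917.

Call:
{"api": "jog_arm", "payload": {
  "rows": "0 0 0.0167 0 0 0\n0 0 0.05 0 0 0\n0 0 0.0917 0 0 0\n0 0 0.1333 0 0 0\n0 0 0.175 0 0 0\n0 0 0.2167 0 0 0\n0 0 0.25 0 0 0\n0 0 0.27 0 0 0\n0 0 0.2833 0 0 0\n0 0 0.2917 0 0 0\n0 0 0.2967 0 0 0\n0 0 0.2967 0 0 0"
}}

```text
time_s: 6.7
tcp_pos: [0.4792, 0.299, 0.0284]
eef_rot: [180.0, -0.0, -107.0]
contact_force: [0.0, -0.2, -0.2]
gripper_width: 0.0217
gripper_force: 20.0
```

Call:
{"api": "jog_arm", "payload": {
  "rows": "0 0 0 0 0 0\n0 0 0.0017 0 0 0\n0 0 0.0033 0 0 0\n0 0 0.005 0 0 0\n0 0 0.005 0 0 0"
}}

```text
time_s: 7.12
tcp_pos: [0.479, 0.2993, 0.0257]
eef_rot: [-180.0, 0.0, -107.0]
contact_force: [0.2, 0.1, -0.6]
gripper_width: 0.021
gripper_force: 20.0
```

Converted, 0.002 m / 0.6 = 0.0033, 0.001 m / 0.6 = 0.0017.

Call:
{"api": "jog_arm", "payload": {
  "rows": "0 0 0.0017 0 0 0\n0 0 0.0033 0 0 0\n0 0 0.0033 0 0 0\n0 0 0.0033 0 0 0"
}}

```text
time_s: 7.45
tcp_pos: [0.4789, 0.2992, 0.0235]
eef_rot: [180.0, -0.0, -107.0]
contact_force: [-1.4, 0.8, -0.4]
gripper_width: 0.0214
gripper_force: 20.0
```

Call:
{"api": "jog_arm", "payload": {
  "rows": "0 0 0.0008 0 0 0\n0 0 0.0017 0 0 0\n0 0 0.0017 0 0 0\n0 0 0.0017 0 0 0"
}}

```text
time_s: 7.78
tcp_pos: [0.479, 0.2992, 0.0225]
eef_rot: [180.0, -0.0, -107.0]
contact_force: [-0.0, 0.7, 0.4]
gripper_width: 0.0211
gripper_force: 20.0
```

Call:
{"api": "jog_arm", "payload": {
  "rows": "0 0 0 0 0 0\n0 0 0 0 0 0\n0 0 0 0 0 0\n0 0 0 0 0 0\n0 0 0 0 0 0\n0 0 0 0 0 0",
  "aperture": 0.06
}}

```text
time_s: 8.28
tcp_pos: [0.479, 0.2992, 0.0226]
eef_rot: [-180.0, 0.0, -107.0]
contact_force: [-0.5, 0.8, -0.0]
gripper_width: 0.0557
gripper_force: 0.0
```

Call:
{"api": "jog_arm", "payload": {
  "rows": "0 0 -0.0083 0 0 0\n0 0 -0.0333 0 0 0\n0 0 -0.0833 0 0 0\n0 0 -0.15 0 0 0\n0 0 -0.2167 0 0 0\n0 0 -0.2833 0 0 0\n0 0 -0.3333 0 0 0\n0 0 -0.3333 0 0 0"
}}

```text
time_s: 8.95
tcp_pos: [0.4817, 0.3012, 0.2307]
eef_rot: [-179.6, 0.6, -106.9]
contact_force: [0.9, 0.3, 1.0]
gripper_width: 0.0604
gripper_force: 0.0
```

```bash
python3 - <<'E'
from h import *
to(.4456,.0297,.21,-107)
cap('scene','s3.png')
im=cv2.imread('pics/s3.png')[80:280,230:480]
cv2.imwrite('pics/s3c.png',cv2.resize(im,None,fx=3,fy=3))
E
```

```text
[ 0.2704 -0.0443  0.0183] [-0.36  0.57  0.1 ] dist 0.275
```

View pics/s3c.png

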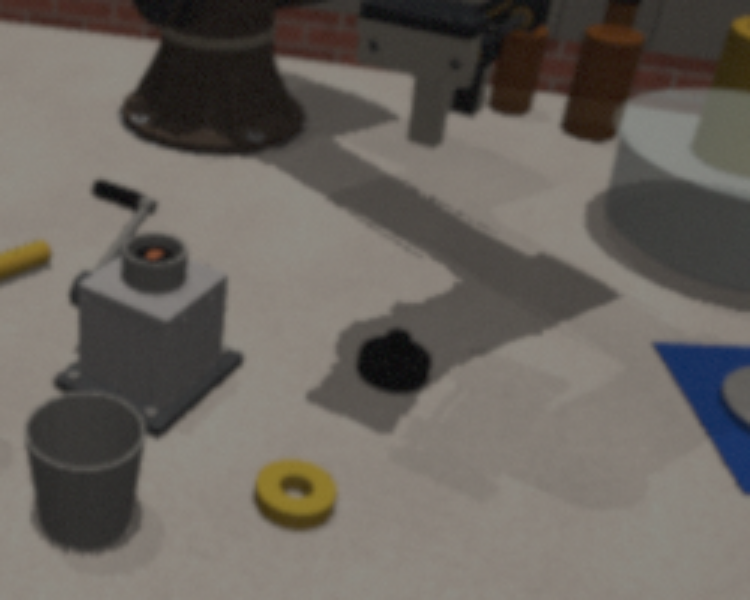

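The cap stands upright on the bench at (395,362), clear of everything. I move over the lever grip.

Converted, 0.27 m / 0.6 = 0.45, 0.22 m / 0.6 = 0.3667.

Call:
{"api": "jog_arm", "payload": {
  "rows": "0.025 -0.005 0 0 0 0\n0.075 -0.0133 0.01 0 0 0\n0.1333 -0.0217 0.02 0 0 0\n0.1917 -0.0317 0.03 0 0 0\n0.25 -0.0417 0.03 0 0 0\n0.3083 -0.05 0.03 0 0 0\n0.3667 -0.06 0.03 0 0 0\n0.4167 -0.0683 0.03 0 0 0\n0.4417 -0.0733 0.03 0 0 0\n0.45 -0.0733 0.03 0 0 0\n0.45 -0.0733 0.03 0 0 0\n0.45 -0.0733 0.03 0 0 0"
}}

```text
time_s: 10.0
tcp_pos: [0.442, 0.028, 0.2042]
eef_rot: [180.0, -0.0, -107.0]
contact_force: [0.2, -0.1, -1.0]
gripper_width: 0.0598
gripper_force: 0.0
```

```bash
python3 - <<'E'
from h import *
to(.4465,.0300,.087,-107)
c=cap('wrist','w2.png');P=cloud(c)
v,u=np.indices(P.shape[:2]); z=P[...,2]
m=(z>.09)&(z<.125)&(abs(P[...,0]-.447)<.045)&(abs(P[...,1]-.03)<.05)
q=P[m];print(m.sum(),q.mean(0),cv2.minAreaRect(q[:,:2].astype(np.float32)*1000) if len(q) else 0)
cv2.imwrite('pics/w2b.png',cv2.resize(cv2.imread('pics/w2.png'),(800,600)))
E
```

```text
[-0.0033 -0.0037  0.1172] [ 0.03 -0.02 -0.01] dist 0.117
1336 [0.45276053 0.03883224 0.10827006] ((460.17950439453125, 33.64475631713867), (65.1728515625, 45.14504623413086), 67.9759750366211)
```

View pics/w2b.png

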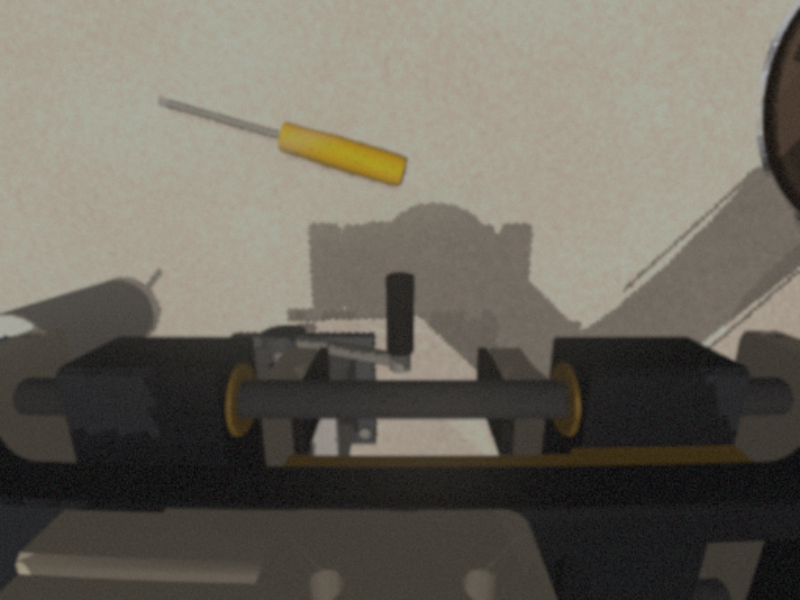

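The grip bar (400,312) lies centred between the fingers (325 to 480). I descend and close.

Converted, 0.117 m / 0.6 = 0.195, -0.004 m / 0.6 = -0.0067.

Call:
{"api": "jog_arm", "payload": {
  "rows": "-0.0033 -0.0033 0.0333 0 0 0\n-0.005 -0.0067 0.075 0 0 0\n-0.005 -0.0067 0.1167 0 0 0\n-0.005 -0.0067 0.15 0 0 0\n-0.005 -0.0067 0.175 0 0 0\n-0.005 -0.0067 0.19 0 0 0\n-0.005 -0.0067 0.195 0 0 0\n-0.005 -0.0067 0.195 0 0 0"
}}

```text
time_s: 10.72
tcp_pos: [0.4469, 0.0303, 0.0871]
eef_rot: [179.9, -0.1, -106.9]
contact_force: [0.2, -0.4, 0.4]
gripper_width: 0.0598
gripper_force: 0.0
```

Call:
{"api": "jog_arm", "payload": {
  "rows": "0 0 0 0 0 0\n0 0 0 0 0 0\n0 0 0 0 0 0\n0 0 0 0 0 0\n0 0 0 0 0 0\n0 0 0 0 0 0\n0 0 0 0 0 0\n0 0 0 0 0 0\n0 0 0 0 0 0\n0 0 0 0 0 0",
  "aperture": 0,
  "grip_force": 15
}}

```text
time_s: 11.55
tcp_pos: [0.4449, 0.0301, 0.0874]
eef_rot: [179.8, -0.0, -107.0]
contact_force: [-12.8, 7.9, 10.0]
gripper_width: 0.0172
gripper_force: 15.0
```

Converted, -0.04 m / 0.6 = -0.0667, -0.036 m / 0.6 = -0.06.

Call:
{"api": "jog_arm", "payload": {
  "rows": "0 -0.005 -0.0133 0 0 0\n0 -0.015 -0.0258 0 0 0\n0 -0.025 -0.0375 0 0 0\n0 -0.035 -0.0483 0 0 0\n0 -0.0467 -0.0575 0 0 0\n0 -0.06 -0.0667 0 0 0\n0 -0.06 -0.0667 0 0 0"
}}

```text
time_s: 12.13
tcp_pos: [0.4796, 0.0188, 0.1291]
eef_rot: [179.8, -0.1, -107.0]
contact_force: [-18.0, 7.0, 24.5]
gripper_width: 0.0174
gripper_force: 15.0
```

```bash
python3 -c "
from h import *
to(.5307,.0037,.1412,-107)"
```

```text
[-0.0004 -0.0532 -0.0123] [ 0.22 -0.12  0.05] dist 0.055
```

Converted, -0.052 m / 0.6 = -0.0867, -0.04 m / 0.6 = -0.0667.

Call:
{"api": "jog_arm", "payload": {
  "rows": "0 -0.01 -0.01 0 0 0\n0 -0.0233 -0.0167 0 0 0\n0 -0.0367 -0.0217 0 0 0\n0 -0.0517 -0.025 0 0 0\n0 -0.0667 -0.0275 0 0 0\n0 -0.0783 -0.0283 0 0 0\n0 -0.0867 -0.0283 0 0 0\n0 -0.0867 -0.0283 0 0 0\n0 -0.0867 -0.0283 0 0 0"
}}

```text
time_s: 12.88
tcp_pos: [0.5304, 0.0034, 0.1447]
eef_rot: [179.9, -0.1, -107.0]
contact_force: [-5.2, -0.6, 5.6]
gripper_width: 0.0173
gripper_force: 15.0
```

```bash
python3 - <<'E'
from h import *
to(.5307,.0037,.1412,-107)
c=cap('scene','s4.png')
im=cv2.imread('pics/s4.png')[80:280,180:430]
cv2.imwrite('pics/s4c.png',cv2.resize(im,None,fx=3,fy=3))
P=cloud(c);z=P[...,2];ex=np.array([.9563,-.2924]);ey=np.array([.2924,.9563])
d=P[...,:2]-[.5614,.1041];fx=d@ex;fy=d@ey
m=(np.hypot(fx,fy)<.011)&(z>.1)&(z<.17);print('specimen',m.sum(),np.median(z[m]))
m=(fy>-.075)&(fy<-.062)&(z>.09)&(z<.15)&(abs(fx)<.06)
q=np.c_[fx[m],z[m]];print('rod',len(q));
if len(q)>5: print(np.degrees(np.arctan2(np.median(q[:,0]),np.median(q[:,1])-.06)), np.polyfit(q[:,1],q[:,0],1))
E
```

```text
[-0.0004 -0.0002  0.0035] [ 0.1  -0.09  0.01] dist 0.004
specimen 34 0.14063743744467624
rod 78
4.01306472263051 [0.0135143  0.00253531]
```

View pics/s4c.png

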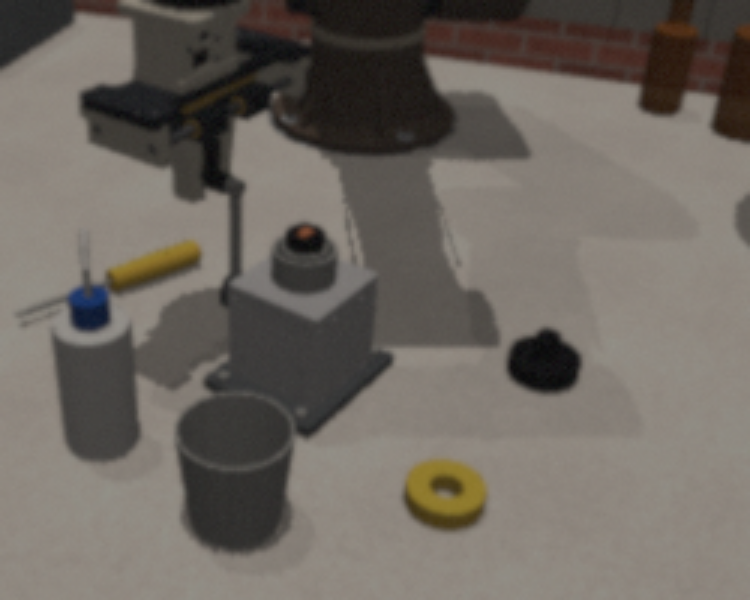

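The lever rod stands upright at (236,240), the specimen is raised at (305,238) and measures about 0.141 m, and the cap stands at (545,362). I hold briefly, recheck and hand in.

Call:
{"api": "jog_arm", "payload": {
  "rows": "0 0 0 0 0 0\n0 0 0 0 0 0\n0 0 0 0 0 0\n0 0 0 0 0 0\n0 0 0 0 0 0\n0 0 0 0 0 0\n0 0 0 0 0 0\n0 0 0 0 0 0"
}}

```text
time_s: 13.6
tcp_pos: [0.5303, 0.0035, 0.1447]
eef_rot: [179.9, -0.1, -107.0]
contact_force: [-4.8, -1.6, 5.5]
gripper_width: 0.0177
gripper_force: 15.0
```

```bash
python3 - <<'E'
from h import *
z0=[]
for n in ['top','scene']:
    c=cap(n);P=cloud(c);z=P[...,2];d=P[...,:2]-[.5614,.1041];ex=np.array([.9563,-.2924]);ey=np.array([.2924,.9563]);fx=d@ex;fy=d@ey
    m=(np.hypot(fx,fy)<.011)&(z>.1)&(z<.17);print(n,'specimen',np.median(z[m]),m.sum())
    m=(abs(fx)<.04)&(abs(fy)<.04)&(np.hypot(fx,fy)>.03)&(abs(z-.1)<.008);print('housing top',np.median(z[m]),m.sum())
    m=(fy>-.077)&(fy<-.06)&(z>.08)&(z<.15)&(abs(fx)<.06);print('rod',np.polyfit(z[m],fx[m],1) if m.sum()>5 else 0,np.median(fx[m]))
    d=P[...,:2]-[.479,.2995];m=(np.hypot(*d.transpose(2,0,1))<.045)&(z>.01);print('cap',np.median(P[m],0),z[m].max())
E
```

```text
top specimen nan 0
housing top 0.09998517367732718 143
rod 0 nan
cap [0.47895778 0.25587288 0.54344753] 0.5527710612444379
scene specimen 0.1403734376513096 32
housing top 0.09862644974875678 243
rod [0.01021698 0.00267207] 0.004131798563914369
cap [0.48887089 0.29884665 0.01684082] 0.040384340398467056
  return _methods._mean(a, axis=axis, dtype=dtype,
  ret = ret.dtype.type(ret / rcount)
```

```bash
python3 -c "
from plant import r, eyes, job
print(job.close_job())"
```

```text
the job is handed in; nothing more can be done
None
```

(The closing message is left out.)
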